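Click the camera onto the imager's slanted photo tube

ROBOT

A 6-joint arm with a two-finger parallel gripper is mounted at the origin on the work surface. World frame = base frame: x ahead of the robot, y to its left, z up, the work surface at z = 0. Lengths are in m, angles in rad, forces in N, time in s.
With the tool pointing down it reaches from about 0.4 to 0.825 m from the base axis. Payload 7 kg.
Tool frame: the origin (TCP) lies at the very end of the fingers, on their centre line; the grasp point (between the pads) lies 19 mm behind it; z points along the fingers, x is the direction in which the jaws open and shut, and the axes are right-handed (so a half turn about z gives the same grasp; the last joint's range is limited). The gripper opens to 88 mm and grips with 3 to 60 N. Pads are 19 mm wide; open, the fingers measure 130 mm over their backs; the gripper's body (78 mm by 193 mm) begins 47 mm behind the grasp point.
Start: joints at [1.591, 0.359, 0.012, 0, -1.224, -0.288], TCP at [0.179, 0.651, 0.227] pointing down, gripper open.
Joint ranges: [-3.07, 3.07], [-1.43, 2.12], [-1.02, 1.25], [-3.03, 1.67], [-3.05, -0], [-3.03, 3.03]. Speed limits (rad/s): [2.39, 2.39, 3.01, 3.14, 3.14, 3.14].

INTERFACE

Orientations are given as [roll, pitch, yaw] about the fixed x, y, z axes, in that order (R = Rz(yaw) Ry(pitch) Rx(roll)).
In Python, from station import telemetry, grab_frame, arm, regions_of, pinpoint gives the robot as it stands. The module is installed in compiled form; this text tells all that it offers.
- The arm moves only by the shell command python3 -m inch 'ROWS' [FORCE]. ROWS is text: rows parted by semicolons, each of 7 numbers parted by spaces: the opening, from 0 (shut) to 1 (fully open), then the shift along the world's x, y, z in cm, then the turn, a rotation vector about the world's x, y, z in degrees. A call has 1 to 12 rows; each row is the pose to reach, as a shift and turn from the pose measured when the call began; what a row does not reach only later rows make up. A row lasts 1/8 s, in which the tool goes at most 62.5 mm and 10.7 degrees, less where a joint would pass 70% of its speed; a pose out of reach is approached as far as the arm can. A call with a gripper value outside its range is refused whole. The fingers move at their own pace and stop on an object; FORCE is the grip in N (left out, the last holds). Time passes only in rows, so rows that repeat a pose let the fingers close. It gives the time, the measured TCP pose, the force and the opening at its end, in the units of the state.
- telemetry.get_state(): the state, without advancing time (a new reading comes with each control period).
- grab_frame(name): name is "side" or "top"; returns a dict with "pixels" (400x640x3 uint8, red, green, blue), "fx", "fy", "cx", "cy" (pixels), "R" (3x3) and "t" (3): a world point X has camera coordinates R X + t. Camera axes: x right, y down, z forward; pixel columns grow to the right and rows downward; lengths in m; the calibration is good to about 2 mm. A picture is of the moment at which its call begins. There is no depth.
- arm.job_done(): hands the job in, once; it reports no verdict.
Trained networks look in the newest picture that a camera, given by its name, has taken for a name from the list of things; names that differ only in an ending like _2 or _b are one class to them, and where a whole thing is asked for, a point or a joint stands for the part that bears it (a point fixed in the world has none). Each returns a list of dicts, best first, with "p" (0 to 1); they miss things now and then, are a little off and sometimes report something else, mostly with a low value. They report only what shows in the picture. A call takes as long as a camera call. They do not tell look-alikes from the thing itself.
- regions_of(camera, name): "pixels" (400x640 bool, what is visible of it) and "bbox" ([left, top, right, bottom] in pixels, round what is visible of it).
- pinpoint(camera, name): "location" ([column, row] in pixels: a listed point, or the origin of a listed thing).
The state is a dict: "t": time; "q": joint angles; "qd": joint speeds; "joint_efforts": joint torques, N m; "eef_pos": TCP position; "ee_rot": TCP orientation; "force": force on the tool from outside, world axes, zero at the start; "moment": the same for the moment, N m; "width": finger opening in m.
Only numpy, scipy, OpenCV 4.12 (cv2) and the standard library are available. Lean on these libraries where they do the work, as an engineer would, in place of code of your own. Each camera call takes 0.05 s, during which the arm holds its last target. There are 200 camera calls.

TASK

Pick up the black camera that stands on the bench and slide its sleeve down over the imager's slanted metal photo tube until you feel the sprung balls click into the groove inside the sleeve; stop there, not short of the click and not pushed on past it, and let go so that the camera stays on the tube by itself. Do not ram it, and leave the flask and the other things on the bench where they are.

Things in the scene. Friction and masses are not known exactly. Their poses are not given: they have to be found in the camera images.
- camera_center (a point): Loose camera, 142 mm long, about 0.28 kg, upright on the bench, open sleeve end down: round black sleeve 106 mm long, 40 mm outside, 27 mm bore; above it a square head. This point is on its axis half-way up, 71 mm above the open end. z runs along the axis from sleeve to head, x and y are square to the head's sides. The sleeve may sit on the tube at any turn about its axis.
- camera_head (a point): middle of the camera's square black head, 46 x 46 mm and 36 mm high, with a blue plate on top: the part to grip; on the camera's axis, 53 mm above its centre and 18 mm below its top
- camera_mouth (a point): centre of the sleeve's open end, on the camera's axis, 71 mm below its centre. The bore, counted from here: plain for 43 mm, then a groove 9 mm wide (43 to 52 mm), then plain again up to the closed end at 106 mm
- tube_tip (a point): centre of the free end of the imager's photo tube: bare metal rod, 25 mm diameter, 115 mm long, the last 5 mm tapered to 16 mm, leaning 35 degrees from vertical towards the robot, a black 58 mm flange at its foot. z points outward along the tube (up and to the robot), y is level. A sprung brass ball sticks 3 mm out of each side (+y, -y), 12 to 48 mm below the tip: this varies and must be felt
- ball_left (a joint): how far the ball at the tube's +y side is pressed in, m: 0 out, 0.001 to 0.002 under plain bore. The sleeve's end meets both balls at once; pressing them in takes about 10 N along the tube. Then it slides with little resistance for about 40 mm until they spring into the groove (click), with the sleeve's end about 47 mm past the balls; the balls then carry the camera
- ball_right (a joint): the same for the ball at the tube's -y side. Pushed on about 2 mm past the click, the sleeve meets the balls again and resists with about 10 N; forced beyond that, the balls are pressed in once more and the camera is past its click
- imager: fixed low white imager, case 240 x 220 mm and 100 mm high, black stage with the flask on top behind the tube; origin under the middle of its case, z up, its front with the tube at its own -x
- camera: the same camera: origin at the centre of the sleeve's open end, z as above
- flask: clear culture flask 85 x 120 x 36 mm with an orange cap, lying on the imager's stage; origin under its middle; leave it alone
- tip_rack: green box of pipette tips 85 x 120 x 72 mm, loose; origin under its middle; leave it alone
- media_bottle: glass bottle with blue cap, 76 mm in diameter, 170 mm high, loose; origin under its middle; leave it alone
- dishes: stack of four dishes, 90 mm in diameter, 56 mm high, loose; origin under its middle; leave it alone
- beaker: glass beaker, 72 mm in diameter, 90 mm high, loose; origin under its middle; leave it alone
- eyepiece: black eyepiece standing up, 40 mm in diameter, 62 mm high, loose; origin under its middle; leave it alone
Not all that is in view belongs to the job. What is meant by the camera is not yellow, and is the smaller of those in its own colour.

How it is judged:
On the way, in this order (a step that is already met when the one before it is completed fails the run):
1. the camera has been lifted off the bench by more than 60 mm (height (world z) of camera_center above 0.131 m), for 0.1 s.
2. the sleeve is on the tube and presses a ball in (value of joint any of ball_left, ball_right above 0.001 m and z of camera_center in the frame of tube_tip below 0.065 m and distance between camera_center and tube_tip below 0.067 m), for 0.04 s.
At the end, for the whole second after the job is handed in: The camera is in line with the tube (0.09 rad), its centre less than 19 mm above the tube tip along the tube and less than 31 mm from it, both balls sprung out into the groove (each pressed in less than 1 mm), let go and at rest (z of camera_center in the frame of tube_tip below 0.019 m and distance between camera_center and tube_tip below 0.031 m and angle between the z axis of camera_center and the z axis of tube_tip, either way round below 0.09 rad and value of joint each of ball_left, ball_right below 0.001 m and linear speed of camera below 0.02 m/s); the robot touches nothing.
It fails at once if the camera is rammed against the tube or the imager (contact over 60 N) (contact force between camera and imager above 60 N).
It fails at once if the flask on the imager is shifted by more than 25 mm (distance of flask from where it was at the start of the episode above 0.025 m).
It fails at once if another loose thing on the bench is shifted by more than 25 mm (distance of any of tip_rack, media_bottle, dishes, beaker, eyepiece from where it was at the start of the episode above 0.025 m).
It also fails if it takes over 58 s, if anything falls off the work surface, if the arm or the gripper's body presses on something with over 40 N, if the wrist force passes 120 N, or if a joint passes its speed limit or range.

## Working session

There is one attempt and no reset: what is moved stays moved. The work goes in short steps, Python scripts to look and compute and a shell command to move; the robot and the scene stay as the last step left them, time stands still between calls to the robot, and variables do not carry over. Pictures are saved under pics/ and viewed, about 8 in all and at most 12, crops included, and the job is handed in when it is done.

```bash
mkdir -p pics; cat > h.py <<'E'
import numpy as np, cv2
from station import telemetry, grab_frame, arm, regions_of, pinpoint
def ray(f,p):
    d=np.array([(p[0]-f['cx'])/f['fx'],(p[1]-f['cy'])/f['fy'],1.]); R=np.array(f['R']); return -R.T@np.array(f['t']), R.T@d
def tri(fs,ps):
    A=np.zeros((3,3));b=np.zeros(3);L=[ray(f,p) for f,p in zip(fs,ps)]
    for c,d in L:
        d=d/np.linalg.norm(d);P=np.eye(3)-np.outer(d,d);A+=P;b+=P@c
    X=np.linalg.solve(A,b)
    return X,[np.linalg.norm(np.cross(X-c,d/np.linalg.norm(d))) for c,d in L]
def proj(f,X):
    c=np.array(f['R'])@np.array(X)+np.array(f['t']); return np.array([f['fx']*c[0]/c[2]+f['cx'],f['fy']*c[1]/c[2]+f['cy']])
E
python3 - <<'E'
from h import *
np.set_printoptions(precision=3,suppress=True)
fs={}
for c in ('side','top'):
    f=grab_frame(c);fs[c]=f
    cv2.imwrite(f'pics/{c}0.png',f['pixels'][:,:,::-1])
    print(c,f['fx'],ray(f,(320,200)))
    for n in ('camera_center','camera_head','camera_mouth','tube_tip','imager','flask'):
        print(n,[(np.round(d['location'],1).tolist(),round(d['p'],2)) for d in pinpoint(c,n)])
print(telemetry.get_state())
E
```

```text
side 380.76848528157024 (array([0.449, 0.561, 0.888]), array([ 0.156, -0.618, -0.77 ]))
camera_center [([416.8, 171.5], 0.93), ([380.5, 157.3], 0.9), ([356.7, 174.7], 0.9), ([374.5, 174.6], 0.35)]
camera_head [([420.3, 152.5], 0.73), ([361.9, 161.4], 0.67), ([381.2, 143.9], 0.56)]
camera_mouth [([356.2, 190.7], 0.84), ([409.7, 191.6], 0.66), ([377.1, 174.5], 0.56)]
tube_tip [([315.0, 215.2], 0.73)]
imager [([264.8, 254.4], 0.94)]
flask [([248.5, 227.5], 0.93)]
top 496.44686062257597 (array([ 0.469, -0.018,  1.412]), array([ 0.074, -0.018, -0.997]))
camera_center [([419.7, 232.7], 0.84), ([381.9, 214.7], 0.65)]
camera_head [([402.8, 279.7], 0.86), ([389.6, 212.6], 0.85), ([423.4, 235.5], 0.79)]
camera_mouth [([414.2, 236.1], 0.98), ([393.5, 274.6], 0.89), ([385.5, 216.4], 0.78)]
tube_tip [([276.7, 185.0], 0.59)]
imager [([283.5, 146.3], 0.72)]
flask [([278.8, 122.7], 0.6), ([417.9, 231.4], 0.58)]
{'t': 0.7, 'q': array([ 1.591,  0.359,  0.012, -0.   , -1.224, -0.288]), 'qd': array([ 0.001,  0.001,  0.   ,  0.   , -0.   ,  0.001]), 'joint_efforts': array([  0.003, -58.216,  29.325,   7.002,   0.012,  -0.   ]), 'eef_pos': array([0.179, 0.651, 0.227]), 'ee_rot': array([ 3.142,  0.   , -1.839]), 'force': array([-0.658,  0.326, -0.213]), 'moment': array([-0.025, -0.026, -0.022]), 'width': 0.08758041883888402}
```

View pics/side0.png

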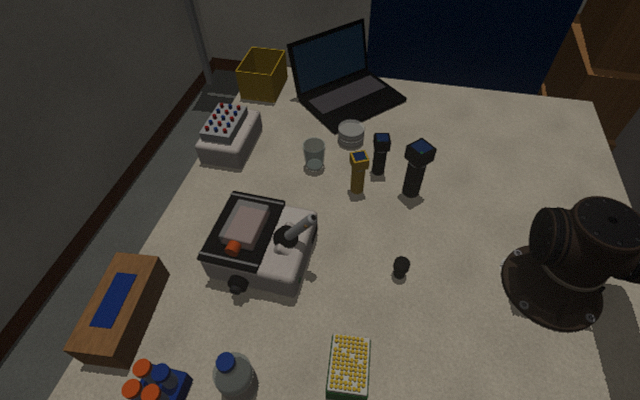

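View pics/top0.png

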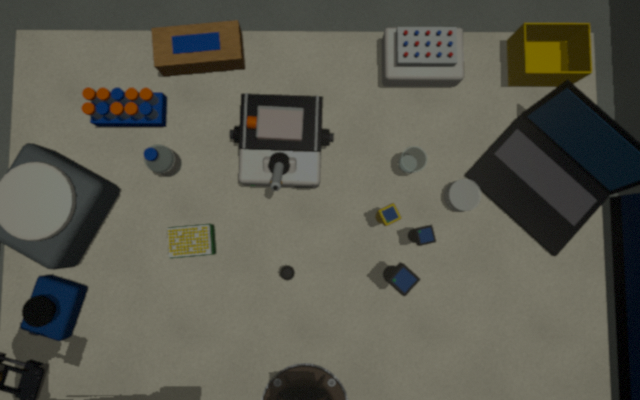

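```bash
python3 - <<'E'
from h import *
np.set_printoptions(precision=4,suppress=True)
s=grab_frame('side');t=grab_frame('top')
P={'head':((381.2,143.9),(423.4,235.5)),'center':((380.5,157.3),(419.7,232.7)),'mouth':((377.1,174.5),(414.2,236.1)),
'bighead':((420.3,152.5),(402.8,279.7)),'bigmouth':((409.7,191.6),(393.5,274.6)),'tip':((315,215.2),(276.7,185.0))}
for k,(a,b) in P.items(): print(k,*tri([s,t],[a,b]))
for n in ('tube_tip','camera_head','tip_rack','media_bottle','dishes','beaker','eyepiece','imager','flask'):
    r=[pinpoint(c,n) for c in('side','top')]
    if r[0] and r[1]:print(n,*tri([s,t],[r[0][0]['location'],r[1][0]['location']]))
for n in ('imager','camera'):
  for d in regions_of('top',n):
    m=d['pixels'].astype(np.uint8); print(n,d['bbox'],d['p'],cv2.minAreaRect(cv2.findNonZero(m)))
hsv=cv2.cvtColor(t['pixels'],cv2.COLOR_RGB2HSV);m=cv2.inRange(hsv,(100,90,50),(130,255,255));
k=np.zeros_like(m);k[220:255,405:445]=m[220:255,405:445]
r=cv2.minAreaRect(cv2.findNonZero(k));print('plate',r)
q=[]
for p in cv2.boxPoints(r):
    c,d=ray(t,p); q.append(c+d*(0.142-c[2])/d[2])
q=np.array(q);print(q,q.mean(0),np.degrees(np.arctan2(*(q[1]-q[0])[[1,0]])),np.degrees(np.arctan2(*(q[2]-q[1])[[1,0]])))
a=cv2.resize(t['pixels'][170:310,360:480],None,fx=4,fy=4,interpolation=2)
b=cv2.resize(s['pixels'][120:215,335:450],None,fx=3,fy=3,interpolation=2)
im=np.zeros((560,480+345-25,3),np.uint8);im[:,:480]=a[:560];im[:285,480:800]=b[:,:320]
c=cv2.resize(s['pixels'][195:285,265:345],None,fx=3,fy=3,interpolation=2);im[290:560,480:720]=c
cv2.imwrite('pics/crop1.png',im[:,:,::-1])
E
```

```text
head [ 0.4744 -0.3117  0.1132] [np.float64(0.0011998512135788116), np.float64(0.0011998512135787728)]
center [ 0.4765 -0.315   0.0551] [np.float64(0.004481889556744871), np.float64(0.004481889556744952)]
mouth [ 0.4734 -0.3162 -0.0246] [np.float64(0.001547252186022543), np.float64(0.0015472521860226403)]
bighead [ 0.3636 -0.248   0.1584] [np.float64(0.0008050599471494058), np.float64(0.0008050599471493966)]
bigmouth [ 0.3643 -0.2531 -0.0126] [np.float64(0.0016936040365754701), np.float64(0.0016936040365755523)]
tip [0.5907 0.0649 0.2123] [np.float64(0.0038245287017971375), np.float64(0.003824528701797182)]
tube_tip [0.5904 0.0682 0.2142] [np.float64(4.771097987795455e-05), np.float64(4.7710979878011294e-05)]
camera_head [ 0.4513 -0.192   0.2246] [np.float64(0.07506338585223594), np.float64(0.07506338585223599)]
tip_rack [0.457  0.3102 0.0056] [np.float64(0.0025648088729626904), np.float64(0.0025648088729626527)]
media_bottle [ 0.6853  0.3862 -0.0276] [np.float64(0.0020667672367382923), np.float64(0.0020667672367383526)]
beaker [ 0.5748 -0.2767  0.0689] [np.float64(0.10351160813686262
[... 572 characters left out ...]
 [374.6, 201.8, 400.5, 225.1] 0.86 ((387.2000732421875, 215.4000244140625), (16.994115829467773, 21.46625328063965), 63.43495178222656)
camera [407.5, 226.9, 435.5, 247.3] 0.78 ((421.5243835449219, 235.2804412841797), (18.787778854370117, 27.58799934387207), 77.90524291992188)
camera [384.7, 262.5, 421.2, 296.1] 0.66 ((399.87359619140625, 276.59246826171875), (33.66337203979492, 25.37038803100586), 42.51044845581055)
plate ((425.47064208984375, 234.8823699951172), (13.581995010375977, 13.096923828125), 75.96376037597656)
[[ 0.4874 -0.2903  0.142 ]
 [ 0.4956 -0.3229  0.142 ]
 [ 0.462  -0.3307  0.142 ]
 [ 0.4539 -0.2981  0.142 ]] [ 0.4747 -0.3105  0.142 ] -75.97347555551154 -166.89669039013071
```

View pics/crop1.png

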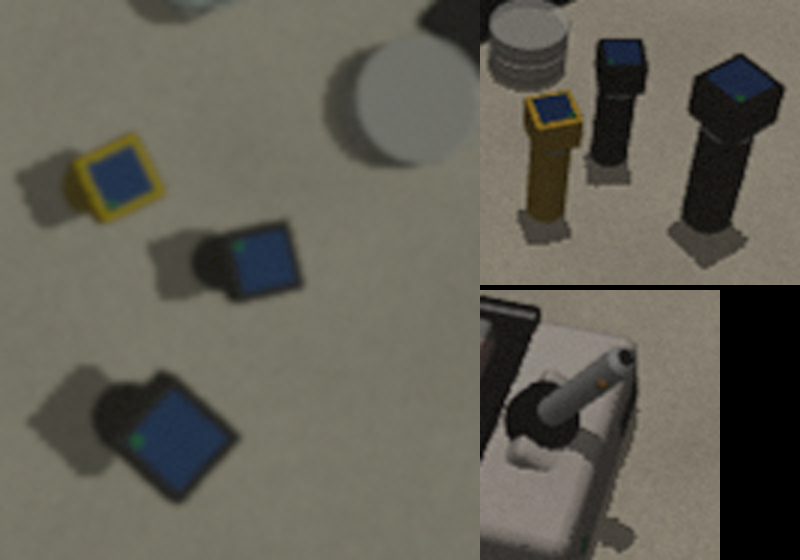

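Three camera-shaped things appear: yellow (top 389,213), small black (top 424,235; side 381,155) and big black (top 403,280). The enlarged crop confirms the small black one: it isn't yellow and is the smaller of the two black ones. The tube leans towards the robot, with its tip at side (315,215).

```bash
python3 -m inch '1 3 -5 3 0 0 -8; 1 6 -10 6 0 0 -16; 1 9 -15 9 0 0 -24; 1 12 -20 12 0 0 -32; 1 15 -25 15 0 0 -40; 1 17 -30 15 0 0 -48; 1 19 -35 15 0 0 -56; 1 21 -40 15 0 0 -64; 1 23 -45 15 0 0 -72; 1 25 -50 15 0 0 -80; 1 26 -55 15 0 0 -88; 1 27 -60 15 0 0 -96' 40; python3 -c "
from h import *
print(telemetry.get_state())"
```

```text
t: 3.3
eef_pos: [0.4487, 0.0492, 0.3769]
ee_rot: [3.141, 0.001, 2.765]
force: [1.0, 0.4, -0.4]
width: 0.0876
{'t': 3.3, 'q': array([ 5.48144683e-01, -8.88086568e-02, -1.81971427e-01,  3.46978674e-05,
       -1.47678243e+00, -9.25169980e-01]), 'qd': array([-9.15357322e-01,  2.77910340e-02,  2.49586890e-02,  4.33921263e-04,
        6.29148008e-03, -1.95300666e-01]), 'joint_efforts': array([  5.83669379, -25.26041329,  30.56853175,   7.29729876,
        -0.20365502,   0.28404976]), 'eef_pos': array([0.44865333, 0.04918878, 0.37686711]), 'ee_rot': array([3.14093363e+00, 5.39713598e-04, 2.76457042e+00]), 'force': array([ 1.04208359,  0.44576113, -0.40967602]), 'moment': array([ 0.11761441, -0.20030378,  0.02278051]), 'width': 0.08760898546475741}
```

```bash
python3 -m inch '1 0.3 -4 -1 0 0 -6; 1 0.6 -8 -2 0 0 -12; 1 0.9 -12 -4 0 0 -18; 1 1.2 -16 -6 0 0 -24; 1 1.5 -20 -8 0 0 -30; 1 1.8 -24 -10 0 0 -36; 1 2 -28 -12 0 0 -42; 1 2.3 -32 -14 0 0 -48; 1 2.6 -35 -16 0 0 -53; 1 2.6 -36.1 -17.7 0 0 -55; 1 2.6 -36.1 -17.7 0 0 -55; 1 2.6 -36.1 -17.7 0 0 -55'; python3 - <<'E'
from h import *
np.set_printoptions(precision=4,suppress=True)
s=grab_frame('side');t=grab_frame('top')
im=np.vstack([cv2.resize(s['pixels'][100:215,310:470],None,fx=4,fy=4)[:300],cv2.resize(t['pixels'][185:285,350:510],None,fx=4,fy=4)[:300]])
S=telemetry.get_state();print(S['eef_pos'],S['ee_rot'],S['q'])
# predicted head centre & top centre pixels
for X in ((.4745,-.312,.142),(.4745,-.312,0)): print(proj(s,X),proj(t,X))
for c in('side','top'):
  for n in('camera_head','camera_mouth','camera_center'): print(c,n,[(np.round(d['location'],1).tolist(),round(d['p'],2)) for d in pinpoint(c,n)])
cv2.imwrite('pics/h1.png',im[:,:,::-1])
E
```

```text
t: 4.8
eef_pos: [0.475, -0.3113, 0.2007]
ee_rot: [3.14, 0.001, 1.806]
force: [0.5, -0.0, -0.1]
width: 0.0879
[ 0.4753 -0.3112  0.2011] [3.1392 0.0015 1.8065] [-0.235   0.2007 -0.2676  0.0003 -1.0997 -1.1002]
[382.6398 136.5097] [426.0561 234.9659]
[377.8293 170.1782] [414.4914 235.1605]
side camera_head [([419.0, 153.8], 0.85), ([358.5, 159.1], 0.65), ([381.7, 142.3], 0.57)]
side camera_mouth [([377.2, 175.8], 0.89), ([412.9, 189.6], 0.64), ([355.0, 188.6], 0.58)]
side camera_center [([379.6, 156.7], 0.98), ([356.1, 174.5], 0.79), ([413.5, 170.8], 0.62), ([263.8, 255.4], 0.6), ([316.8, 218.1], 0.29)]
top camera_head [([405.6, 279.3], 0.87)]
top camera_mouth []
top camera_center [([399.3, 279.1], 0.6)]
```

View pics/h1.png

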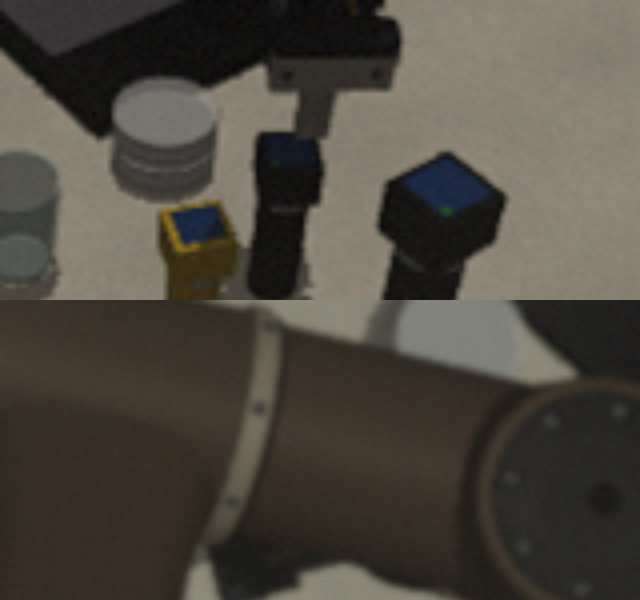

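The side view shows the fingers squarely over the small black camera. Its blue plate is at (382,138), against a predicted (382.6,136.5). Going down and closing.

```bash
python3 -m inch '1 0 -0.1 -2 0 0 0; 1 0 -0.1 -4 0 0 0; 1 0 -0.1 -6 0 0 0; 1 0 -0.1 -7.5 0 0 0; 1 0 -0.1 -8.5 0 0 0; 1 0 -0.1 -9.1 0 0 0; 1 0 -0.1 -9.1 0 0 0' 40; python3 -m inch '0.3 0 0 0 0 0 0; 0.3 0 0 0 0 0 0; 0.3 0 0 0 0 0 0; 0.3 0 0 0 0 0 0; 0.3 0 0 0 0 0 0; 0.3 0 0 0 0 0 0; 0.3 0 0 0 0 0 0; 0.3 0 0 0 0 0 0'
```

```text
t: 6.08
eef_pos: [0.4748, -0.3126, 0.1092]
ee_rot: [3.141, 0.001, 1.805]
force: [0.4, 0.5, -0.1]
width: 0.0877
t: 7.08
eef_pos: [0.4748, -0.3126, 0.1092]
ee_rot: [3.141, 0.001, 1.805]
force: [0.6, 0.8, -0.1]
width: 0.0458
```

```bash
python3 -m inch '0.2 0 0 1 0 0 0; 0.2 0 0 3 0 0 0; 0.2 0 0 6 0 0 0; 0.2 0 0 10 0 0 0; 0.2 0 0 14 0 0 0; 0.2 0 0 18 0 0 0; 0.2 0 0 21 0 0 0; 0.2 0 0 23 0 0 0; 0.2 0 0 24 0 0 0; 0.2 0 0 24 0 0 0' 50; python3 - <<'E'
from h import *
np.set_printoptions(precision=4,suppress=True)
s=grab_frame('side');t=grab_frame('top')
r=[pinpoint(c,'tube_tip') for c in('side','top')];print([(d[0]['location'],d[0]['p']) for d in r]);print(tri([s,t],[d[0]['location'] for d in r]))
a=cv2.resize(s['pixels'][195:265,265:345],None,fx=7,fy=7,interpolation=2)[:,:400]
a=cv2.resize(s['pixels'][200:260,270:325],None,fx=7,fy=7,interpolation=2)
b=cv2.resize(t['pixels'][140:200,255:310],None,fx=7,fy=7,interpolation=2)
im=np.hstack([a,b]); im=np.clip(im.astype(float)*1.5,0,255).astype(np.uint8)
c=cv2.resize(s['pixels'][60:200,300:480],None,fx=1,fy=1)
cv2.imwrite('pics/tube.png',im[:,:,::-1]);print(telemetry.get_state()['eef_pos'],telemetry.get_state()['width'],telemetry.get_state()['force'])
# predicted outlines for T, yaw
T=np.array([.5905,.067,.213]);A=np.array([-.5736,0,.8192])
for d in(0,.05,.115):print(d,proj(s,T-A*d),proj(t,T-A*d))
E
```

```text
t: 8.32
eef_pos: [0.4748, -0.3125, 0.3494]
ee_rot: [3.14, 0.001, 1.805]
force: [0.8, -0.1, -4.3]
width: 0.0461
[([312.2, 218.5], 0.91), ([274.3, 187.0], 0.57)]
(array([0.5909, 0.0717, 0.2077]), [np.float64(0.000818199278222702), np.float64(0.0008181992782226706)])
[ 0.4745 -0.3124  0.348 ] 0.04579149902334956 [-0.4935 -0.7344 -3.4653]
0 [313.1673 215.5204] [276.0142 186.6241]
0.05 [301.6931 224.1361] [277.2469 176.9149]
0.115 [288.0977 234.3446] [278.7272 165.2556]
```

View pics/tube.png

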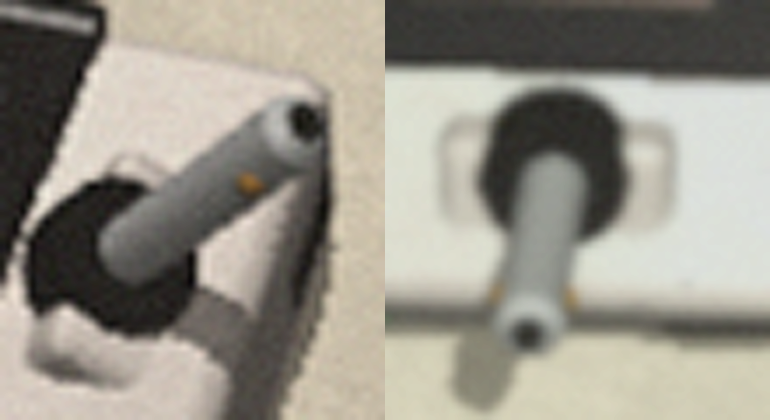

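```bash
python3 - <<'E'
from h import *
from scipy.optimize import least_squares
np.set_printoptions(precision=4,suppress=True)
s=grab_frame('side');t=grab_frame('top')
o=.43
def P(x):
    T=x[:3];ps=x[3];A=np.array([-np.sin(.6109)*np.cos(ps),-np.sin(.6109)*np.sin(ps),np.cos(.6109)]);Y=np.array([-np.sin(ps),np.cos(ps),0])
    return [(s,T,(313.9,217.4)),(t,T,(275.3,187.7)),(s,T-.115*A,(288,236.5)),(t,T-.115*A,(279,163.6)),
     (t,T-x[4]*A+.014*Y,(270.6,182.1)),(t,T-x[4]*A-.014*Y,(281.6,182.4)),(s,T-x[4]*A+.014*Y,(305.7,226.1))]
r=least_squares(lambda x:np.concatenate([proj(f,X)-np.array(p)+o for f,X,p in P(x)]),[.59,.067,.21,0,.03])
print(r.x,np.degrees(r.x[3]));print(r.fun.reshape(-1,2))
J=r.jac;print(np.sqrt(np.diag(np.linalg.inv(J.T@J)))*.7)
E
```

```text
[ 0.5915  0.0694  0.2103 -0.0105  0.0231] -0.5994658576497192
[[-0.939   0.0651]
 [ 0.221  -0.9253]
 [ 0.0458 -0.5895]
 [-0.4393  1.8739]
 [-0.0925  0.037 ]
 [ 0.2369 -0.1184]
 [ 0.2667  0.2563]]
[0.0009 0.001  0.002  0.0251 0.0024]
```

```bash
python3 -m inch '0.2 0 2 1 0 -1 0; 0.2 0.5 6 2 0 -4 0; 0.2 0.8 10 2 0 -8 0; 0.2 1 14 2 0 -12 0; 0.2 1.5 18 2 0 -16 0; 0.2 2 22 2 0 -20 0; 0.2 2 26 2 0 -24 0; 0.2 2.3 30 1 0 -28 0; 0.2 2.5 34 0 0 -32 0; 0.2 2.5 37 -0.5 0 -34 0; 0.2 2.5 38.2 -0.9 0 -35 0; 0.2 2.5 38.2 -0.9 0 -35 0'; python3 -m inch '0.2 0 0 0 0 0 0;0.2 0 0 0 0 0 0'; python3 - <<'E'
from h import *
np.set_printoptions(precision=4,suppress=True)
s=grab_frame('side');t=grab_frame('top')
S=telemetry.get_state();print(S['eef_pos'],S['ee_rot'],S['q'],S['force'])
p=S['eef_pos'];from scipy.spatial.transform import Rotation as Ro
z=Ro.from_euler('xyz',S['ee_rot']).as_matrix()[:,2];print('toolz',z)
T=np.array([.5915,.0694,.2103])
for X in(p,p+z*.109,p+z*.109+np.cross(z,[0,1,0])*.02,T):print(X,proj(s,X),proj(t,X))
for c in('side','top'):
  for n in('camera_mouth','tube_tip'): print(c,n,[(np.round(d['location'],1).tolist(),round(d['p'],2)) for d in pinpoint(c,n)])
a=cv2.resize(s['pixels'][140:260,270:370],None,fx=5,fy=5,interpolation=2)[:,:400]
b=cv2.resize(t['pixels'][140:260,240:320],None,fx=5,fy=5,interpolation=2)
im=np.clip(np.hstack([a,b]).astype(float)*1.8,0,255).astype(np.uint8)
cv2.imwrite('pics/pre.png',im[:,:,::-1])
E
```

```text
t: 10.12
eef_pos: [0.4986, 0.0701, 0.3389]
ee_rot: [2.544, 0.133, 1.766]
force: [-0.3, -0.4, -3.3]
width: 0.0459
t: 10.38
eef_pos: [0.4987, 0.0697, 0.3394]
ee_rot: [2.544, 0.133, 1.765]
force: [0.3, -0.0, -2.9]
width: 0.046
[0.4988 0.0697 0.3393] [2.5438 0.133  1.7652] [ 0.7964 -0.3709 -0.8483  0.6455 -0.7477 -2.5372] [-0.1207  0.3218 -3.2076]
toolz [ 0.5734  0.0012 -0.8193]
[0.4988 0.0697 0.3393] [356.9959 184.9818] [270.3189 223.0042]
[0.5613 0.0698 0.25  ] [325.6103 208.3715] [273.6023 197.4065]
[0.5777 0.0698 0.2614] [318.0239 203.7253] [273.2941 189.9962]
[0.5915 0.0694 0.2103] [312.5137 217.0185] [275.1079 186.3247]
side camera_mouth [([412.2, 192.2], 0.94), ([322.1, 210.6], 0.58)]
side tube_tip [([314.4, 214.0], 0.79)]
top camera_mouth [([391.9, 273.6], 0.95), ([384.9, 215.3], 0.92), ([273.3, 198.3], 0.84)]
top tube_tip [([276.5, 188.0], 0.92)]
```

View pics/pre.png

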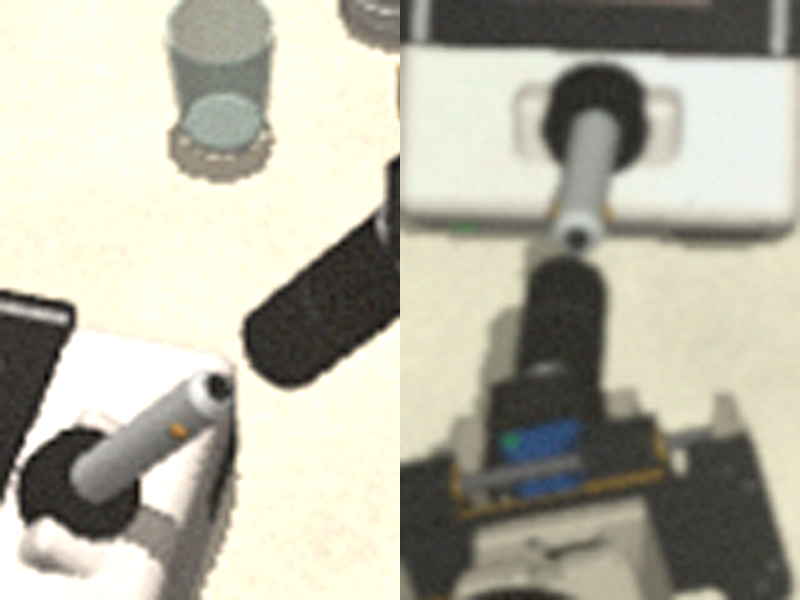

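```bash
cat > ax.py <<'E'
from h import *
np.set_printoptions(precision=2,suppress=True)
from scipy.ndimage import map_coordinates
def edges(f,a,b,w,lo,hi,n=12):
    """strongest edge pair either side of the line a->b; returns centre points"""
    g=cv2.GaussianBlur(cv2.cvtColor(f['pixels'],cv2.COLOR_RGB2GRAY).astype(float),(0,0),.7)
    a=np.array(a,float);b=np.array(b,float);u=(b-a)/np.linalg.norm(b-a);v=np.array([-u[1],u[0]])
    o=np.arange(-w,w+.01,.1);C=[]
    for k in np.linspace(0,1,n):
        c=a+(b-a)*k; q=c+o[:,None]*v; p=map_coordinates(g,[q[:,1],q[:,0]],order=1)
        d=np.abs(np.gradient(p)); L=(o>-hi)&(o<-lo); R=(o<hi)&(o>lo)
        l=o[L][d[L].argmax()];r=o[R][d[R].argmax()]; C.append([k,l,r,(l+r)/2])
    return np.array(C)
S=telemetry.get_state();p=np.array(S['eef_pos'])
from scipy.spatial.transform import Rotation as Ro
z=Ro.from_euler('xyz',S['ee_rot']).as_matrix()[:,2]
T=np.array([.5915,.0694,.2103]);A=np.array([-.5736,0,.8192])
for c in('side','top'):
    f=grab_frame(c)
    for n,X0,X1,lo,hi in(('tube',T-.1*A,T-.015*A,2,7),('sleeve',p+z*.100,p+z*.02,4,13)):
        x0,x1=proj(f,X0),proj(f,X1);r=12.5e-3 if n=='tube' else .02
        e=edges(f,x0,x1,14,lo,hi); print(c,n,x0,x1,'px/mm',np.linalg.norm(proj(f,X0+[0,.01,0])-x0)/10);print(e.T)
E
python3 ax.py
```

```text
side tube [290.53 233.45] [308.98 219.66] px/mm 0.3555764113942664
[[ 0.    0.09  0.18  0.27  0.36  0.45  0.55  0.64  0.73  0.82  0.91  1.  ]
 [-5.4  -5.1  -6.9  -5.7  -5.3  -4.8  -5.   -5.3  -5.   -5.1  -5.   -5.1 ]
 [ 5.5   4.9   6.7   5.7   5.6   5.3   5.6   5.5   5.8   5.7   6.    3.5 ]
 [ 0.05 -0.1  -0.1  -0.    0.15  0.25  0.3   0.1   0.4   0.3   0.5  -0.8 ]]
side sleeve [328.   206.78] [350.77 189.82] px/mm 0.3774212201988808
[[ 0.    0.09  0.18  0.27  0.36  0.45  0.55  0.64  0.73  0.82  0.91  1.  ]
 [-8.6  -9.1  -8.8  -9.1  -9.6  -9.1  -9.5  -9.3  -9.4  -9.7  -9.7  -9.9 ]
 [10.    9.8   9.9   9.8   9.7  10.   10.4  10.1   9.6  10.5  12.1   6.3 ]
 [ 0.7   0.35  0.55  0.35  0.05  0.45  0.45  0.4   0.1   0.4   1.2  -1.8 ]]
top tube [277.55 167.62] [275.5  183.35] px/mm 0.3838980658434793
[[ 0.    0.09  0.18  0.27  0.36  0.45  0.55  0.64  0.73  0.82  0.91  1.  ]
 [-5.4  -5.5  -5.   -4.2  -6.4  -6.3  -5.5  -4.9  -5.1  -5.3  -3.2  -4.4 ]
 [ 4.4   3.5   3.8   7.    6.7   5.5   5.3   5.4   6.    6.8   6.6   3.7 ]
 [-0.5  -1.   -0.6   1.4   0.15 -0.4  -0.1   0.25  0.45  0.75  1.7  -0.35]]
top sleeve [273.3  199.42] [270.9  218.02] px/mm 0.42901595510024515
[[ 0.    0.09  0.18  0.27  0.36  0.45  0.55  0.64  0.73  0.82  0.91  1.  ]
 [-7.6  -7.8  -7.3  -8.3  -8.5  -8.   -8.2  -8.2  -8.4  -7.9  -8.1  -9.3 ]
 [ 9.2   9.    9.8   9.6   8.6   9.1   8.9   9.    8.8   9.3  10.1  13.  ]
 [ 0.8   0.6   1.25  0.65  0.05  0.55  0.35  0.4   0.2   0.7   1.    1.85]]
```

```bash
python3 -m inch '0.2 0.15 -0.1 0.1 0 0 0; 0.2 0.7 -0.1 -0.7 0 0 0; 0.2 1.3 -0.1 -1.5 0 0 0; 0.2 1.85 -0.1 -2.3 0 0 0; 0.2 2.15 -0.1 -2.75 0 0 0; 0.2 2.15 -0.1 -2.75 0 0 0; 0.2 2.15 -0.1 -2.75 0 0 0'; cat > st.py <<'E'
from h import *
from scipy.spatial.transform import Rotation as Ro
np.set_printoptions(precision=4,suppress=True)
S=telemetry.get_state();p=np.array(S['eef_pos']);R=Ro.from_euler('xyz',S['ee_rot']).as_matrix();z=R[:,2]
T=np.array([.5915,.0694,.2103]);A=np.array([-.5736,0,.8192]);N=np.array([.8192,0,.5736])
m=p+z*.109-T
print('mouth past tip mm %.1f  perpN %.1f  y %.1f'%(-m@A*1e3,m@N*1e3,m[1]*1e3),'toolz',z)
F=np.array(S['force']);print('F along A %.1f N %.1f y %.1f'%(F@A,F@N,F[1]),'M',S['moment'],'w',S['width'],'t',S['t'],'q6',S['q'][5])
E
python3 st.py; python3 ax.py | grep -A5 sleeve
```

```text
t: 11.65
eef_pos: [0.5203, 0.0689, 0.3116]
ee_rot: [2.544, 0.133, 1.766]
force: [-0.9, -0.5, -2.6]
width: 0.0458
mouth past tip mm -14.8  perpN -0.3  y -0.3 toolz [ 0.5733  0.0011 -0.8193]
F along A -1.6 N -2.2 y -0.5 M [ 0.0766  2.5223 -0.0041] w 0.04580429812925232 t 11.65 q6 -2.5496582911599854
side sleeve [318.45 212.62] [339.78 196.64] px/mm 0.37229910293715157
[[ 0.    0.09  0.18  0.27  0.36  0.45  0.55  0.64  0.73  0.82  0.91  1.  ]
 [-8.9  -8.9  -8.8  -8.9  -8.8  -9.3  -9.7  -9.4  -9.8  -9.4  -9.9  -9.6 ]
 [ 9.4   9.5   9.4   9.7   9.6   9.7   9.8   9.8   9.9  10.   11.3   5.5 ]
 [ 0.25  0.3   0.3   0.4   0.4   0.2   0.05  0.2   0.05  0.3   0.7  -2.05]]
top tube [277.55 167.62] [275.5  183.35] px/mm 0.3838980658434793
--
top sleeve [274.62 191.28] [272.37 208.9 ] px/mm 0.41851127349677764
[[ 0.    0.09  0.18  0.27  0.36  0.45  0.55  0.64  0.73  0.82  0.91  1.  ]
 [-6.6  -7.5  -7.7  -7.3  -7.4  -8.3  -7.8  -8.   -7.9  -7.4  -8.6  -9.6 ]
 [ 8.8   9.6  10.2   8.9   8.7   8.8   8.6   9.1   8.9   9.7   9.5  12.6 ]
 [ 1.1   1.05  1.25  0.8   0.65  0.25  0.4   0.55  0.5   1.15  0.45  1.5 ]]
```

```bash
python3 -m inch '0.2 0.29 0 -0.41 0 0 0; 0.2 0.57 0 -0.82 0 0 0; 0.2 0.86 0 -1.23 0 0 0; 0.2 1.15 0 -1.64 0 0 0; 0.2 1.43 0 -2.05 0 0 0; 0.2 1.43 0 -2.05 0 0 0'; python3 st.py
```

```text
t: 12.5
eef_pos: [0.5346, 0.0688, 0.2907]
ee_rot: [2.544, 0.134, 1.766]
force: [-0.5, -0.2, -2.9]
width: 0.0461
mouth past tip mm 10.5  perpN -0.6  y -0.5 toolz [ 0.573   0.0008 -0.8196]
F along A -2.1 N -2.0 y -0.2 M [0.0923 2.471  0.0185] w 0.04607403811355901 t 12.5 q6 -2.579964599275419
```

```bash
for i in 1; do python3 -m inch '0.2 0.12 0 -0.16 0 0 0; 0.2 0.23 0 -0.33 0 0 0; 0.2 0.35 0 -0.49 0 0 0; 0.2 0.46 0 -0.65 0 0 0; 0.2 0.46 0 -0.65 0 0 0' >/dev/null; done; python3 st.py;  python3 -m inch '0.2 0.06 0 -0.08 0 0 0; 0.2 0.12 0 -0.16 0 0 0; 0.2 0.17 0 -0.25 0 0 0;0.2 0.17 0 -0.25 0 0 0' >/dev/null; python3 st.py
```

```text
mouth past tip mm 18.6  perpN -0.6  y -0.5 toolz [ 0.5728  0.0007 -0.8197]
F along A -2.1 N -1.7 y 0.4 M [ 0.0198  2.5132 -0.0603] w 0.045891342426223614 t 13.125 q6 -2.5931896116394304
mouth past tip mm 21.6  perpN -0.7  y -1.3 toolz [ 0.5727 -0.0005 -0.8197]
F along A 2.1 N -0.6 y -2.2 M [-1.4243  2.1619 -1.0215] w 0.045819121124970726 t 13.625 q6 -2.5989534527780562
```

```bash
python3 -m inch '0.2 0.06 -0.05 -0.08 0 0 0; 0.2 0.12 -0.05 -0.16 0 0 0; 0.2 0.12 -0.05 -0.16 0 0 0' >/dev/null; python3 st.py;  python3 -m inch '0.2 0.06 0 -0.08 0 0 0; 0.2 0.12 0 -0.16 0 0 0; 0.2 0.12 0 -0.16 0 0 0' >/dev/null; python3 st.py
```

```text
mouth past tip mm 23.0  perpN 0.2  y -1.4 toolz [ 0.5739  0.0004 -0.8189]
F along A 6.9 N -2.1 y -0.7 M [-0.5226  2.8581 -0.3971] w 0.045540531879469756 t 14.0 q6 -2.601077861126108
mouth past tip mm 25.1  perpN 0.0  y -1.3 toolz [ 0.5737  0.0009 -0.819 ]
F along A -1.4 N -2.2 y -0.6 M [-0.339   2.5896 -0.3494] w 0.04584158179958229 t 14.375 q6 -2.6049449368645425
```

```bash
python3 -m inch '0.2 0.17 0 -0.25 0 0 0; 0.2 0.34 0 -0.49 0 0 0; 0.2 0.52 0 -0.74 0 0 0; 0.2 0.69 0 -0.98 0 0 0;0.2 0.69 0 -0.98 0 0 0' >/dev/null; python3 st.py;  python3 -m inch '0.2 0.17 0 -0.25 0 0 0; 0.2 0.34 0 -0.49 0 0 0; 0.2 0.52 0 -0.74 0 0 0; 0.2 0.69 0 -0.98 0 0 0;0.2 0.69 0 -0.98 0 0 0'  >/dev/null; python3 st.py
```

```text
mouth past tip mm 37.8  perpN -0.7  y -1.3 toolz [ 0.5727  0.0008 -0.8198]
F along A -7.0 N -0.5 y -0.3 M [-0.1403  2.2598 -0.1972] w 0.045993767869425405 t 15.0 q6 -2.6325921741553997
mouth past tip mm 50.4  perpN -1.3  y -1.4 toolz [ 0.5719  0.0005 -0.8203]
F along A -6.6 N -0.3 y 0.1 M [0.0991 1.9591 0.0034] w 0.04568452801490572 t 15.625 q6 -2.667644683686843
```

```bash
python3 -m inch '0.2 0.17 0 -0.25 0 0 0; 0.2 0.34 0 -0.49 0 0 0; 0.2 0.46 0 -0.65 0 0 0; 0.2 0.46 0 -0.65 0 0 0; 0.2 0.46 0 -0.65 0 0 0' >/dev/null; python3 st.py; for i in 1 2 3; do python3 -m inch '0.2 0.06 0 -0.08 0 0 0; 0.2 0.12 0 -0.16 0 0 0; 0.2 0.12 0 -0.16 0 0 0' >/dev/null; python3 st.py|cut -c1-60;done
```

```text
mouth past tip mm 58.7  perpN -1.6  y -1.4 toolz [ 0.5713  0.0005 -0.8208]
F along A -6.8 N 0.0 y 0.9 M [0.2811 1.8236 0.1633] w 0.0456354105578549 t 16.25 q6 -2.6959292436329108
mouth past tip mm 60.8  perpN -1.6  y -1.4 toolz [ 0.5711  0
F along A -4.1 N -0.2 y 0.3 M [0.311  1.7266 0.1774] w 0.045
mouth past tip mm 63.0  perpN -1.7  y -1.4 toolz [ 0.5709  0
F along A -3.0 N -0.3 y 1.3 M [0.3749 1.7279 0.226 ] w 0.045
mouth past tip mm 65.2  perpN -1.8  y -1.5 toolz [ 0.5706  0
F along A -3.9 N 0.1 y 1.1 M [0.4343 1.6623 0.3118] w 0.0457
```

```bash
for i in 1 2 3; do python3 -m inch '0.2 0.06 0 -0.08 0 0 0; 0.2 0.06 0 -0.08 0 0 0' >/dev/null; python3 st.py|cut -c1-60;done
```

```text
mouth past tip mm 66.5  perpN -2.0  y -1.5 toolz [ 0.5702  0
F along A -5.5 N 0.0 y 1.7 M [0.4765 1.4448 0.3053] w 0.0458
mouth past tip mm 67.9  perpN -2.4  y -1.5 toolz [ 0.5695  0
F along A -8.1 N 0.7 y 1.1 M [0.4096 1.146  0.2859] w 0.0454
mouth past tip mm 69.4  perpN -2.9  y -1.5 toolz [ 0.5687  0
F along A -11.7 N 1.4 y 1.4 M [0.4583 0.7767 0.3051] w 0.045
```

```bash
for i in 1 2; do python3 -m inch '0.2 0.03 0 -0.04 0 0 0; 0.2 0.03 0 -0.04 0 0 0' >/dev/null; python3 st.py|cut -c1-60;done
```

```text
mouth past tip mm 70.1  perpN -2.8  y -1.5 toolz [ 0.5686 -0
F along A -8.9 N 3.1 y 2.3 M [0.3411 0.6951 0.1832] w 0.0457
mouth past tip mm 70.6  perpN -2.6  y -1.5 toolz [ 0.5688 -0
F along A -5.2 N 1.6 y 0.6 M [0.2985 0.9302 0.1895] w 0.0458
```

```bash
for i in 1 2; do python3 -m inch '0.2 0.03 0 -0.04 0 0 0; 0.2 0.03 0 -0.04 0 0 0' >/dev/null; python3 st.py|cut -c1-60;done
```

```text
mouth past tip mm 71.0  perpN -2.6  y -1.6 toolz [ 0.5689 -0
F along A -3.7 N 1.6 y 0.7 M [0.2601 1.196  0.1271] w 0.0462
mouth past tip mm 71.5  perpN -2.5  y -1.6 toolz [ 0.5689 -0
F along A -1.8 N 0.1 y 0.5 M [0.211  1.3635 0.062 ] w 0.0458
```

```bash
python3 -m inch '0.6 0 0 0 0 0 0; 0.7 0 0 0 0 0 0; 1 0 0 0 0 0 0; 1 0 0 0 0 0 0; 1 0 0 0 0 0 0; 1 0 0 0 0 0 0' >/dev/null; python3 st.py; python3 -m inch '1 -0.6 0 0.8 0 0 0; 1 -1.7 0 2.5 0 0 0; 1 -2.9 0 4.1 0 0 0; 1 -4.6 0 6.6 0 0 0; 1 -6.3 0 9 0 0 0; 1 -8 0 11.5 0 0 0; 1 -8 0 11.5 0 0 0; 1 -10 -14 12 0 0 0 ;1 -10 -18 12 0 0 0; 1 -10 -22 12 0 0 0;1 -10 -22 12 0 0 0'; python3 - <<'E'
from h import *
np.set_printoptions(precision=2,suppress=True)
s=grab_frame('side');t=grab_frame('top')
a=cv2.resize(s['pixels'][160:260,250:350],None,fx=4,fy=4,interpolation=2)
b=cv2.resize(t['pixels'][130:230,225:325],None,fx=4,fy=4,interpolation=2)
im=np.clip(np.hstack([a,b]).astype(float)*1.8,0,255).astype(np.uint8)
cv2.imwrite('pics/end.png',im[:,:,::-1])
T=np.array([.5915,.0694,.2103]);A=np.array([-.5736,0,.8192])
for n,d in(('mouth',-.071),('center',0),('head',.053),('top',.071)):print(n,proj(s,T+A*d),proj(t,T+A*d))
for n in('camera_head','camera_center','camera_mouth'):
  for c in('side','top'):print(n,c,[(np.round(d['location'],1),round(d['p'],2)) for d in pinpoint(c,n)])
E
```

```text
mouth past tip mm 71.5  perpN -2.5  y -1.7 toolz [ 0.5689 -0.0002 -0.8224]
F along A -0.1 N -0.8 y -0.4 M [ 0.0897  1.7215 -0.0003] w 0.08638490348945797 t 19.875 q6 -2.74422838665212
t: 21.25
eef_pos: [0.4678, -0.1544, 0.3598]
ee_rot: [2.548, 0.133, 1.764]
force: [0.2, -0.2, -0.3]
width: 0.0876
mouth [296.54 228.95] [276.87 172.78]
center [312.51 217.02] [275.11 186.32]
head [325.74 207.13] [273.67 197.37]
top [330.52 203.56] [273.15 201.32]
camera_head side [(array([420.8, 153.1]), 0.79), (array([325.3, 211.9]), 0.78), (array([359.6, 159.8]), 0.77)]
camera_head top [(array([273.3, 195. ]), 0.73), (array([388.8, 213.4]), 0.58)]
camera_center side [(array([417.8, 169.7]), 0.93), (array([358.9, 174.6]), 0.9), (array([310.6, 219. ]), 0.58)]
camera_center top [(array([383.5, 211.4]), 0.83), (array([275.2, 184.7]), 0.64)]
camera_mouth side [(array([296.7, 231.1]), 0.98), (array([358.2, 189. ]), 0.95), (array([410.4, 191.8]), 0.76)]
camera_mouth top [(array([383.8, 215.4]), 0.89), (array([276.2, 172.5]), 0.71)]
```

View pics/end.png

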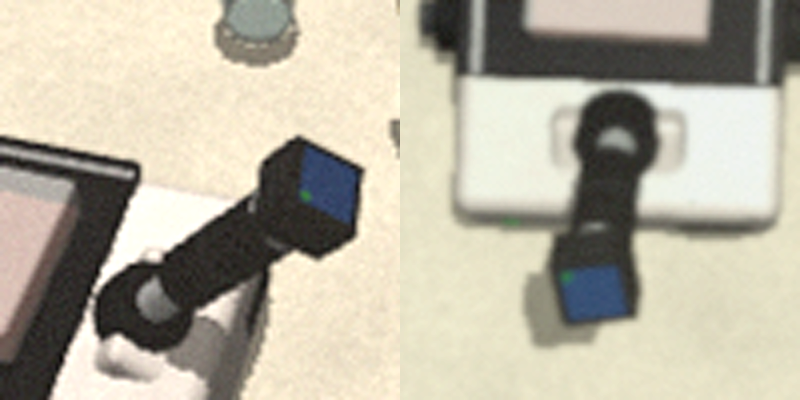

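```bash
python3 -c "
from h import *
grab_frame('side');print(pinpoint('side','camera_mouth')[0]['location'],telemetry.get_state()['t']);print(arm.job_done())"
```

```text
[296.7, 229.4] 21.75
the job is handed in; nothing more can be done
None
```

I gripped the small black camera by its head, slid it onto the photo tube until it clicked, let go and handed the job in at about 21.8 s. `job_done` gives no verdict, so success isn't confirmed.

- **Balls pressed in:** the force along the tube peaked at about 7 N, with the sleeve's end about 23 mm past the tip, then dropped.
- **Click:** at about 69 mm the sleeve was pulled forward with about 12 N. By 71.5 mm the force was back to the camera's weight alone. I stopped there, close to the expected 70 mm (the balls at about 23 mm plus 47 mm) and with no sign of the resistance that comes past the click.
- **Last look:** after I let go and backed the arm away, the camera stayed on the tube in line with it, with bare tube showing above the flange. The networks found the sleeve's open end at side pixel (296.7, 229.4) and top pixel (276.2, 172.5). The clicked position predicts (296.5, 229.0) and (276.9, 172.8).
- **What disagreed:** by the end the tool had drifted about 2.5 mm square to the tube and 1.7 mm sideways from my estimated line. The side forces stayed under about 3 N. The balls can't be seen once covered, so the click rests on the force readings and the depth.
- **Not checked:** I did not measure the other things on the bench again. Nothing in the force readings suggested I had touched them.

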